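# Clamp a pressure sensor in the calibration fixture and hold its tag on the reader

## Task

Set the grey pressure sensor down into the fixture's nest (place it, do not drop it) and let go, swing the red cam lever fully shut over it, then take the blue tag holder from the rack and push it down behind the reader's steel lip, against the spring contacts, until it is fully home, without forcing it. Finish while still holding it pressed home, because the springs push it back out if you let go. Leave the white tag holder, the small fittings and the screwdriver where they are.

Things in the scene. Friction and masses are not known exactly. Their poses are not given: they have to be found in the camera images.
- sensor: Digital pressure sensor, loose, 0.15-0.31 kg, upright on the cart. Aluminium flange 60 (own x) by 50 (own y) by 16 mm high; centred on it a grey body 36 (x) by 30 (y), 16 to 56 mm above the underside, with a dark display window on its -x face; on top a black round connector 19 mm wide, up to 66 mm. Origin: centre of the underside; z up.
- nest (a point): Centre of the flat floor of the fixture's nest, 16 mm above the cart; axes are the fixture's. The nest is open at the top, 63 (x) by 53 mm (y), walls 10 mm high, then black 45-degree lead-in bevels 4 mm higher and wider all round. The sensor goes in upright, its x along the fixture's x, either way round; seated, its underside is on this floor.
- fixture: Gauge fixture fixed to the cart: aluminium base plate 170 mm (x) by 250 mm (y), 26 mm high, its front (-x side) towards the robot. In its own frame (mm): nest at (-10, 55), lever pivot at (-60, 55), tag reader at (-10, -70), a reference gauge 54 mm across at (56, -5), up to 80 mm above the cart. Origin: centre of its underside.
- cam_lever (a joint): Angle of the red cam lever about an upright axis: 0 = fully shut (hard stop), 1.8 rad = open stop; starts at 1.35 to 1.75, stays where left (about 1 N at the post moves it). Opens anticlockwise from above. Shut, its arm points along the fixture's +y and its steel nose lies 2 mm over the seated sensor's flange; a sensor not right down blocks it. At 1.57 the arm points to the fixture's -x.
- lever_post (a point): Top centre of the upright red post at the end of the lever, 76 mm above the cart and 75 mm from the pivot axis. Post 14 mm in diameter, 40 to 76 mm above the cart; the lever arm it stands on is 12 mm wide, its top 42 mm above the cart. Push the post sideways, or pinch it from above and lead it round the pivot.
- lever_pivot (a point): Point on the lever's upright turning axis, 76 mm above the cart (level with the top of the post). The steel hub is 26 mm across, its bolt head up to 48 mm above the cart.
- tag_holder: Blue tag holder, loose, 50 g, upright in a slot of the rack. Grey blade 5 mm thick (own x), 40 mm wide (own y), 45 mm high, brass contacts at its lower edge; above it the blue grip head 16 (x) by 40 mm (y), 45 to 75 mm above the lower edge, a paper label on both faces. Origin: centre of the blade's lower edge; z up. Fits the reader either way round.
- spare_tag: White tag holder of the same shape, in the other slot of the rack. Leave it alone.
- tag_rack: Black rack fixed to the cart, 114 mm (x) by 64 mm (y) by 32 mm high, with two slots 7.5 by 42.5 mm, 26 mm deep (their floor 6 mm above the cart), at x = -27 and +27 mm, blades across (along y). The tag holders lift straight up out of it. Origin: centre of its underside.
- reader_slot (a point): Middle of the top of the unpressed spring contacts in the reader slot, 44 mm above the cart; axes are the fixture's. Slot open at the top, 7 mm wide (x), 52 mm long (y). Its +x wall: grey back panel, top 66 mm above the cart. Its -x wall: steel lip, straight up to 53 mm, then flared to -x by 6 mm up to 62 mm as a lead-in. The blade goes in from above, its x along the fixture's x.
- contacts (a joint): Travel of the spring contacts at the bottom of the reader slot, m, positive downward: 0 = out, 0.008 = down on the hard stop. The springs push up with 4 N at first and 10 N at the stop. Fully home means pressed down to, or nearly to, the stop.
- union_nut: Loose brass union nut, about 36 mm across and 18 mm high. Bystander. Origin: centre of its underside.
- polymer_fitting: Loose black polymer hose fitting standing upright, 30 mm across, 48 mm high. Bystander. Origin: centre of its underside.
- test_plug: Loose yellow plastic test plug, 28 mm across, 34 mm high. Bystander. Origin: centre of its underside.
- driver: Loose screwdriver, 170 mm long, lying along its own x. Bystander.
Not all that is in view belongs to the job. There is more than one size of the tag_holder; the one meant has the size given above.

How it is judged (in metres and radians):
On the way, in this order (a step that is already met when the one before it is completed fails the run):
1. the sensor sits on the nest floor, released (x of sensor in the frame of nest between -0.004 and 0.004 m and y of sensor in the frame of nest between -0.004 and 0.004 m and z of sensor in the frame of nest below 0.003 m and angle between sensor's own z axis and vertical below 0.06 rad and contact force between the fingers and sensor below 0.2 N), for 0.2 s.
2. the cam lever is fully shut over the seated sensor (x of sensor in the frame of nest between -0.004 and 0.004 m and y of sensor in the frame of nest between -0.004 and 0.004 m and z of sensor in the frame of nest below 0.003 m and angle between sensor's own z axis and vertical below 0.06 rad and value of joint cam_lever below 0.12 rad), for 0.2 s.
3. the blue tag holder is behind the lip, pressed home on the spring contacts (all of step 2 and x of tag_holder in the frame of reader_slot between -0.004 and 0.004 m and y of tag_holder in the frame of reader_slot between -0.01 and 0.01 m and value of joint contacts above 0.0055 m and z of tag_holder in the frame of reader_slot below -0.004 m and angle between tag_holder's own z axis and vertical below 0.15 rad), for 0.8 s.
At the end, for the whole second after the job is handed in: Sensor down on the nest floor (3 mm in height, 4 mm sideways, 0.06 rad), lever within 0.12 rad of shut, blue tag holder upright (0.15 rad) behind the lip (4 mm across, 10 mm along the slot), the fingers on it, the spring contacts kept pressed by at least 5.5 of their 8 mm (all of step 3 and contact force between the fingers and tag_holder above 1.5 N); the arm keeps its last pose, push and grip.
It fails at once if the sensor is dropped (falls free of the fingers faster than 0.6 m/s) (linear speed of sensor above 0.6 m/s and contact force between the fingers and sensor below 0.05 N).
It fails at once if a bystander is moved by more than 30 mm (distance of any of union_nut, polymer_fitting, test_plug, driver, spare_tag from where it was at the start of the episode above 0.03 m).
It fails at once if the reader is forced: more than 60 N between the tag holder and the spring contacts (contact force between tag_holder and contacts above 60 N).
It also fails if it takes over 72 s, if anything falls off the work surface, if the arm or the gripper's body presses on something with over 40 N, if the wrist force passes 120 N, or if a joint passes its speed limit or range.

## Robot

A 6-joint arm with a two-finger parallel gripper is mounted at the origin on the work surface. World frame = base frame: x ahead of the robot, y to its left, z up, the work surface at z = 0. Lengths are in m, angles in degrees, forces in N, time in s.
With the tool pointing down it reaches from about 0.425 to 1.125 m from the base axis. Payload 14.9 kg.
Tool frame: the origin (TCP) lies at the very end of the fingers, on their centre line; the grasp point (between the pads) lies 19 mm behind it; z points along the fingers, y is the direction in which the jaws open and shut (so a half turn about z gives the same grasp; the last joint's range is limited). The gripper opens to 91 mm and grips with 3 to 60 N. Pads are 32 mm wide; open, the fingers measure 118 mm over their backs; the gripper's body (76 mm by 178 mm) begins 60 mm behind the grasp point.
Start: joints at [-77.596, 21.709, 99.362, -0, 58.929, -1.908], TCP at [0.173, -0.678, 0.214] pointing down, gripper open.
Joint ranges: [-158.91, 158.91], [-42.39, 125.64], [0.06, 152.35], [-60.88, 240.88], [17.5, 164.5], [-176.32, 176.32]. Speed limits (degrees/s): [108.29, 108.29, 136.94, 180, 180, 180].

## Interface

Orientations are given as [roll, pitch, yaw] about the fixed x, y, z axes, in that order (R = Rz(yaw) Ry(pitch) Rx(roll)).
In Python, from station import env gives the robot as it stands. Calls block until the motion is done:
- env.move_to(position, orientation): joint-space move of the TCP to a pose.
- env.movel(position, v=0.15, rot=None, threshold=None): straight line of the TCP; rot=None keeps the orientation; v is the mean speed in m/s. With threshold (N) it stops when the force on the tool has changed by that much, and returns True; else False.
- env.move_joints(angles): joint-space move.
- env.gripper_to(opening, effort=None): finger opening in m; effort is the grip in N (None keeps the last); returns when the fingers have stopped.
- env.hold(seconds).
- env.solve_ik(position, orientation): joint angles nearest the present ones, or None.
- env.grab_frame(name): name is "scene" or "top"; returns a dict with "color" (384x512x3 uint8, red, green, blue), "vertical_fov" (degrees; the focal length in pixels is half the picture's height over the tangent of half this angle, whatever the lens; pixels are square), "cx", "cy" (the principal point, pixels), "dist" ([k1, k2, p1, p2, k3] as OpenCV has them; the pictures are not rectified), "R" (3x3) and "t" (3): a world point X has camera coordinates R X + t. Camera axes: x right, y down, z forward; pixel columns grow to the right and rows downward; lengths in m; the calibration is good to about 2 mm. A picture is of the moment at which its call begins. There is no depth.
A pose or a line that the arm cannot do raises env.Unreachable and nothing moves.
- env.job_done(): hands the job in, once; it reports no verdict.
Readings, each from a call of its own:
- env.get_time_s(): time.
- env.get_q(): joint angles.
- env.get_dq(): joint speeds.
- env.get_joint_efforts(): joint torques, N m.
- env.get_position(): TCP position.
- env.get_tool_rot(): TCP orientation.
- env.get_contact_force(): force on the tool from outside, world axes, zero at the start.
- env.get_wrist_torque(): the same for the moment, N m.
- env.get_gripper_width(): finger opening in m.
Only numpy, scipy, OpenCV 4.12 (cv2) and the standard library are available. Lean on these libraries where they do the work, as an engineer would, in place of code of your own. Each camera call takes 0.05 s, during which the arm holds its last target.

## Working session

There is one attempt and no reset: what is moved stays moved. The work goes in short steps, each a Python script; the robot and the scene stay as the last script left them, time stands still between calls to the robot, and variables do not carry over. Pictures are saved under pics/ and viewed, and the job is handed in when it is done.

```bash
ls; mkdir -p pics; python3 - <<'E'
from station import env
import cv2,json,numpy as np
for n in("scene","top"):
    f=env.grab_frame(n); cv2.imwrite(f"pics/{n}0.png",cv2.cvtColor(f["color"],cv2.COLOR_RGB2BGR))
    print(n,f["vertical_fov"],f["cx"],f["cy"],f["dist"],np.round(f["R"],3).tolist(),f["t"])
print(env.get_time_s())
E
```

```text
pics
scene 47.25004151623312 250.17284129402435 197.46269659834047 [0.01115676 0.         0.         0.         0.        ] [[0.738, 0.675, 0.01], [0.485, -0.519, -0.704], [-0.47, 0.524, -0.711]] [-0.40460259 -0.22783987  1.44278072]
top 47.158045990933246 255.44205555217889 197.65956804745306 [-0.04835837  0.          0.          0.          0.        ] [[-0.015, -1.0, -0.025], [-0.997, 0.017, -0.072], [0.072, 0.024, -0.997]] [0.03004022 0.57302474 1.30094352]
0.1
```

View pics/scene0.png

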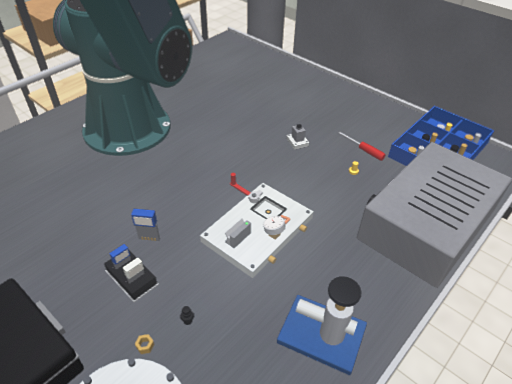

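View pics/top0.png

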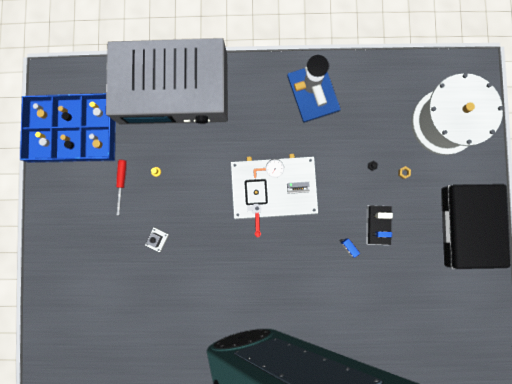

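```bash
cat > h.py <<'E'
import cv2,numpy as np
from scipy.optimize import least_squares
def K(f):
    h=f["color"].shape[0]; fl=h/2/np.tan(np.radians(f["vertical_fov"])/2)
    return np.array([[fl,0,f["cx"]],[0,fl,f["cy"]],[0,0,1.]])
def proj(f,P):
    P=np.atleast_2d(np.asarray(P,float))
    return cv2.projectPoints(P,cv2.Rodrigues(np.array(f["R"]))[0],np.array(f["t"],float),K(f),np.array(f["dist"],float))[0].reshape(-1,2)
def at_z(f,uv,z):
    uv=np.atleast_2d(np.asarray(uv,float))
    n=cv2.undistortPoints(uv.reshape(-1,1,2),K(f),np.array(f["dist"],float)).reshape(-1,2)
    R=np.array(f["R"]);C=-R.T@np.array(f["t"])
    d=np.c_[n,np.ones(len(n))]@R
    return C+d*((z-C[2])/d[:,2])[:,None]
def crop(f,name,c,s,k):
    u,v=c;w,h=s
    im=f["color"][max(0,v-h):v+h,max(0,u-w):u+w]
    im=cv2.resize(im,None,fx=k,fy=k,interpolation=cv2.INTER_CUBIC)
    cv2.imwrite(name,cv2.cvtColor(im,cv2.COLOR_RGB2BGR))
E
python3 - <<'E'
from station import env
from h import *
a=env.grab_frame("scene");b=env.grab_frame("top")
crop(a,"pics/s_rack.png",(135,245),(50,50),7)
crop(a,"pics/s_fix.png",(258,222),(65,50),6)
crop(a,"pics/s_sens.png",(298,135),(25,25),10)
crop(b,"pics/t_rack.png",(370,225),(40,30),9)
crop(b,"pics/t_fix.png",(270,195),(50,48),7)
crop(b,"pics/t_sens.png",(156,240),(20,20),12)
E
```

```text
(no output)
```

View pics/s_rack.png

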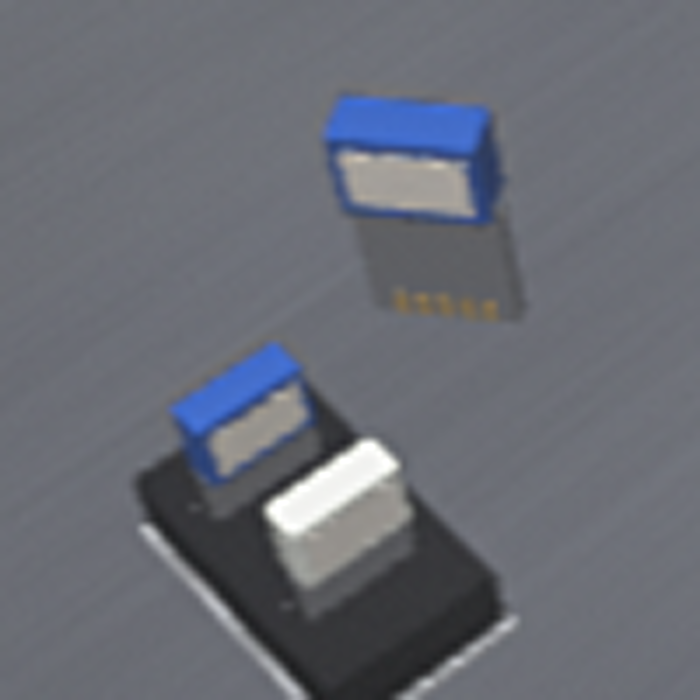

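View pics/t_rack.png

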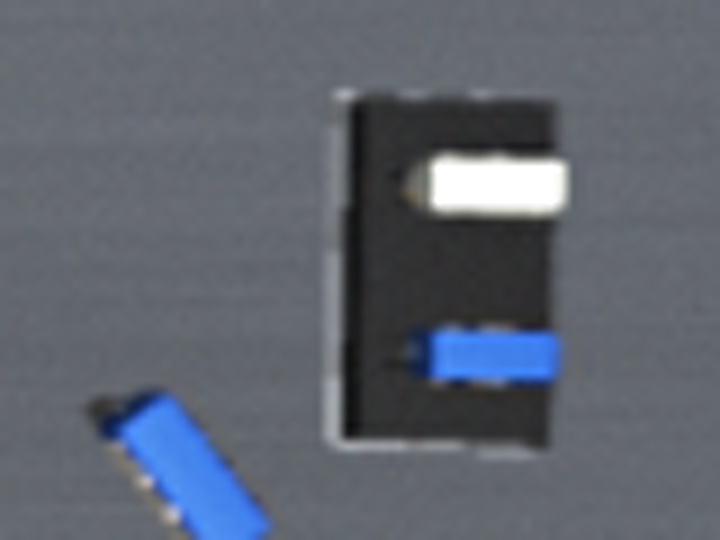

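View pics/s_fix.png

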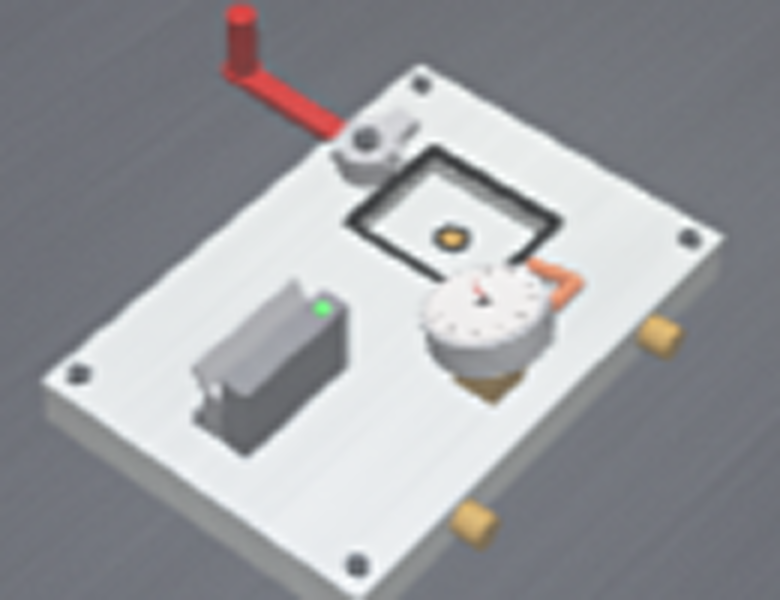

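View pics/t_fix.png

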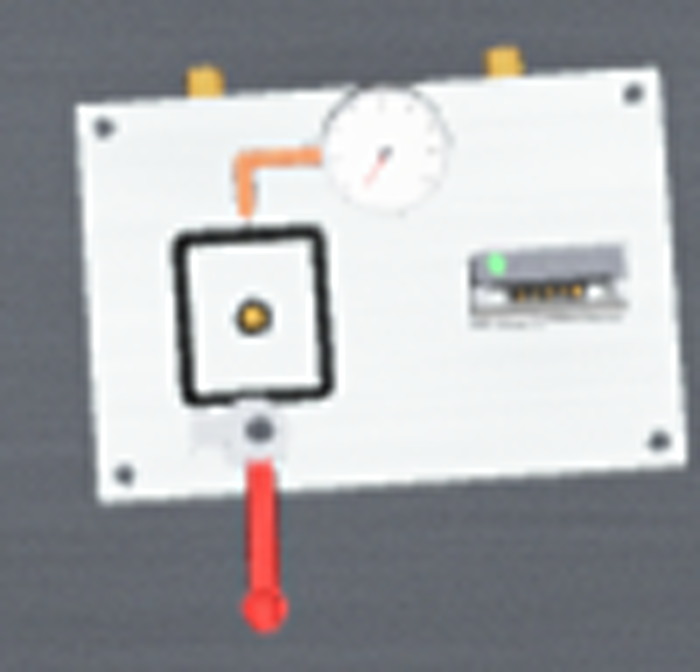

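View pics/t_sens.png

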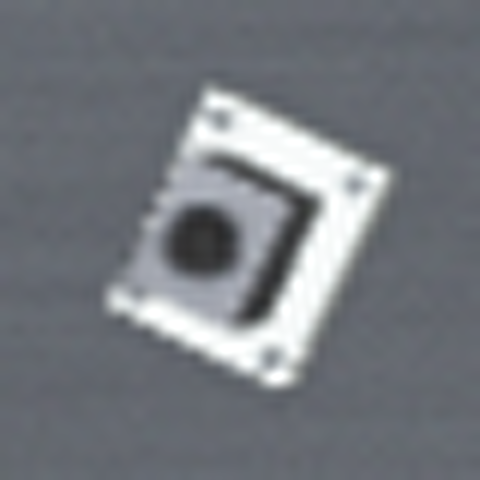

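View pics/s_sens.png

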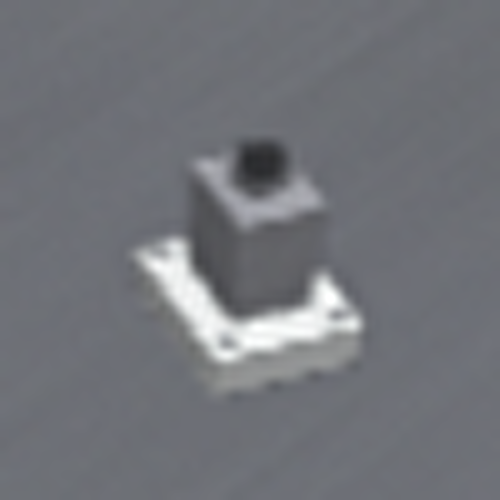

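Candidates for the tag holder are a blue one standing free on the cart (scene 146,218; top 350,247), which looks larger, the blue one in the rack (scene 122,255; top 385,234), and the white one in the rack (scene 133,268). The description fits the one in the rack. I'll fit the poses and check its size.

```bash
cat > fit.py <<'E'
from station import env
from h import *
a=env.grab_frame("scene");b=env.grab_frame("top")
def px(o,k,p): return [o[0]+(p[0]+.5)/k-.5,o[1]+(p[1]+.5)/k-.5]
def T(pose,p):
    x,y,w=pose;c,s=np.cos(w),np.sin(w);p=np.array(p,float)/1000
    return np.c_[x+c*p[:,0]-s*p[:,1],y+s*p[:,0]+c*p[:,1],p[:,2]]
def fit(name,obs,x0):
    # obs: list (frame, model mm pt, pixel)
    def r(q):
        return np.concatenate([(proj(f,T(q,[m]))[0]-p) for f,m,p in obs])
    s=least_squares(r,x0,loss='soft_l1',f_scale=.7)
    print(name,np.round(s.x,4),"yawdeg",round(np.degrees(s.x[2]),2));print(np.round(r(s.x).reshape(-1,2),1).tolist())
    return s.x
S=lambda p:px((193,172),6,p); Tt=lambda p:px((220,147),7,p)
fx=fit("fixture",[(b,(85,125,26),Tt((77,103))),(b,(85,-125,26),Tt((658,68))),(b,(-85,-125,26),Tt((687,463))),(b,(-85,125,26),Tt((99,500))),
 (b,(56,-5,80),Tt((383,152))),(a,(-85,-125,26),S((42,383))),(a,(-85,125,26),S((420,65))),(a,(85,125,26),S((725,238))),(a,(56,-5,80),S((487,297)))],[.5,0,0])
S=lambda p:px((273,110),10,p); Tt=lambda p:px((136,220),12,p)
p0=at_z(b,Tt((202,241)),.066)[0]
# own x along image direction from (208,88) to (108,305): down image=-x world
sn=fit("sensor",[(b,(0,0,66),Tt((202,241))),(b,(-30,25,16),Tt((208,88))) ,(b,(-30,-25,16),Tt((390,172)) ) if 0 else (b,(-30,-25,16),Tt((390,172))),
 (b,(30,25,16),Tt((108,303))),(b,(30,-25,16),Tt((292,387))),(a,(0,0,66),S((262,148)))],[p0[0],p0[1],np.radians(155)])
post=np.array([at_z(b,px((220,147),7,(265,607)),.076)[0],at_z(a,px((193,172),6,(241,15)),.076)[0]]);print("post",post)
pv=T(fx,[(-60,55,76)])[0]
for q in post:
    d=q-pv;print("r",np.hypot(d[0],d[1]),"ang",np.arctan2(d[1],d[0])-fx[2]-np.pi/2)
# blue rack head top corners
Sr=lambda p:px((85,195),7,p);Tr=lambda p:px((330,195),9,p)
for z in(.081,):
  A=at_z(b,[Tr(p) for p in((432,331),(558,331),(558,379),(432,379))],z);print("rack blue top",np.round(A,4).tolist(),"w",np.linalg.norm(A[0]-A[1]),"t",np.linalg.norm(A[1]-A[2]))
  B=at_z(a,[Sr(p) for p in((172,410),(275,342),(300,372),(205,438))],z);print("scene",np.round(B,4).tolist(),np.linalg.norm(B[0]-B[1]),np.linalg.norm(B[1]-B[2]))
np.save("fx.npy",fx);np.save("sn.npy",sn)
# overlays
def draw(f,polys,name,c,s,k):
    im=f["color"][c[1]-s[1]:c[1]+s[1],c[0]-s[0]:c[0]+s[0]];im=cv2.resize(im,None,fx=k,fy=k,interpolation=cv2.INTER_CUBIC)[:,:,::-1].copy()
    for P in polys:
        q=((proj(f,P)-[c[0]-s[0],c[1]-s[1]]+.5)*k-.5);cv2.polylines(im,[np.round(q).astype(np.int32)],True,(0,0,255) ,1)
    cv2.imwrite(name,im)
def rect(cx,cy,w,h,z): return [(cx-w/2,cy-h/2,z),(cx+w/2,cy-h/2,z),(cx+w/2,cy+h/2,z),(cx-w/2,cy+h/2,z)]
fp=[T(fx,q) for q in(rect(0,0,170,250,26),rect(-10,55,63,53,26),rect(-10,55,71,61,30),rect(-10,-70,7,52,53),rect(56,-5,54,54,80))]
draw(b,fp,"pics/o_t.png",(270,195),(50,48),7);draw(a,fp,"pics/o_s.png",(258,222),(65,50),6)
sp=[T(sn,q) for q in(rect(0,0,60,50,16),rect(0,0,36,30,56),rect(0,0,19,19,66))]
draw(b,sp,"pics/o_ts.png",(156,240),(20,20),12);draw(a,sp,"pics/o_ss.png",(298,135),(25,25),10)
E
python3 fit.py; python3 -c "
import cv2,numpy as np
r=lambda n,s:cv2.resize(cv2.imread('pics/'+n),s)
a=np.hstack([r('o_t.png',(400,384)),r('o_ts.png',(384,384))]);cv2.imwrite('pics/m1.png',a)
a=np.hstack([r('o_s.png',(440,338)),r('o_ss.png',(338,338))]);cv2.imwrite('pics/m2.png',a)"
```

```text
fixture [ 0.6046 -0.0343  0.0441] yawdeg 2.53
[[0.0, 0.1], [-0.1, -0.0], [-0.4, -0.0], [-0.0, -0.3], [0.3, -2.6], [-0.5, -0.5], [-0.4, 0.1], [-0.8, 0.2], [0.8, -0.5]]
sensor [0.4527 0.3233 3.6095] yawdeg 206.81
[[-0.6, 0.0], [6.1, -0.2], [-23.7, 0.4], [23.3, -0.5], [-6.7, 0.2], [-0.4, 0.9]]
post [[0.46707371 0.01557231 0.076     ]
 [0.46861678 0.01696163 0.076     ]]
r 0.07516143012066198 ang -4.723893008884077
r 0.07358607904338575 ang -4.742080989613388
rack blue top [[0.4673, -0.3264, 0.081], [0.4666, -0.3662, 0.081], [0.4515, -0.3657, 0.081], [0.4522, -0.3259, 0.081]] w 0.03988727282314382 t 0.015129253851128757
scene [[0.4537, -0.364, 0.081], [0.4549, -0.3252, 0.081], [0.471, -0.3271, 0.081], [0.4707, -0.3634, 0.081]] 0.03884834545042705 0.016155439393874992
```

View pics/m1.png

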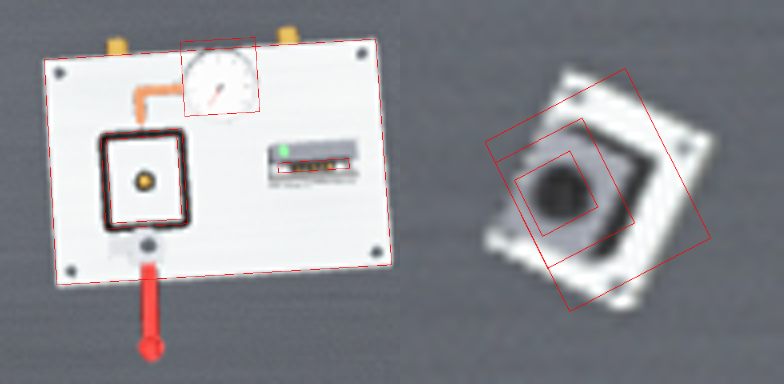

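View pics/m2.png

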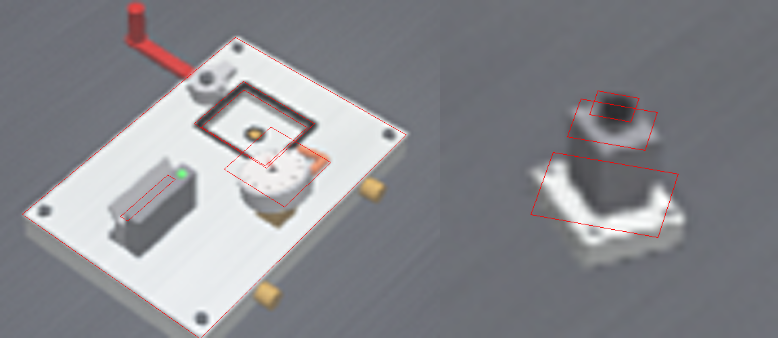

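```bash
sed -i 's/(b,(-30,25,16),Tt((208,88))) ,.*$/(b,(-30,-25,16),Tt((208,88))),(b,(-30,25,16),Tt((390,172))),/; s/(b,(30,25,16),Tt((108,303))),(b,(30,-25,16)/(b,(30,-25,16),Tt((108,303))),(b,(30,25,16)/' fit.py; python3 fit.py|head -4; python3 -c "
import cv2,numpy as np
r=lambda n,s:cv2.resize(cv2.imread('pics/'+n),s)
a=np.hstack([r('o_ts.png',(384,384)),r('o_ss.png',(384,384))]);cv2.imwrite('pics/m3.png',a)"
```

```text
fixture [ 0.6046 -0.0343  0.0441] yawdeg 2.53
[[0.0, 0.1], [-0.1, -0.0], [-0.4, -0.0], [-0.0, -0.3], [0.3, -2.6], [-0.5, -0.5], [-0.4, 0.1], [-0.8, 0.2], [0.8, -0.5]]
sensor [0.4527 0.3227 2.7035] yawdeg 154.9
[[-0.4, 0.0], [0.2, -0.1], [-0.2, -0.2], [0.2, 0.1], [-0.3, 0.0], [-0.6, 1.0]]
```

View pics/m3.png

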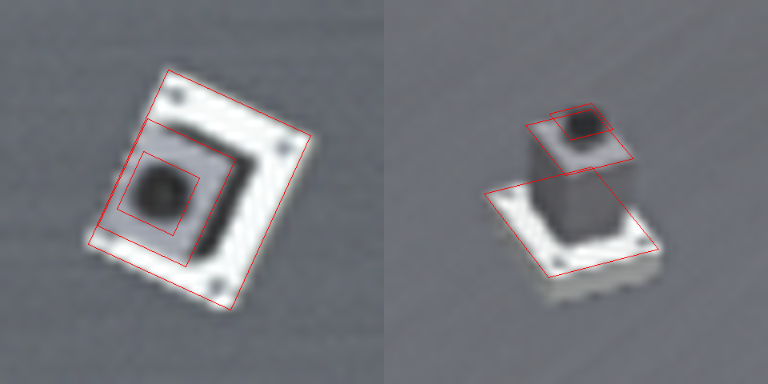

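```bash
cat > g.py <<'E'
import numpy as np
fx=np.load('fx.npy');sn=np.load('sn.npy')
FY=np.degrees(fx[2])
def F(x,y,z):
    c,s=np.cos(fx[2]),np.sin(fx[2]);x/=1000;y/=1000
    return [fx[0]+c*x-s*y,fx[1]+s*x+c*y,z/1000]
E
python3 - <<'E'
from station import env
from g import *
print(env.get_position(),env.get_tool_rot(),env.get_gripper_width(),env.get_contact_force())
for n,p,y in [("s",[sn[0],sn[1],.03],-25.1),("s2",[sn[0],sn[1],.03],154.9),("n",F(-10,55,45),FY),("n2",F(-10,55,45),FY+180),("lev0",F(-135,55,48),FY+90),("lev0b",F(-135,55,48),FY-90),("lev0c",F(-135,55,48),FY),("lev1",F(-60,130,48),FY),("tag",[.46,-.346,.047],89),("tagb",[.46,-.346,.047],-91),("rd",F(-10,-70,77),FY+90),("rdb",F(-10,-70,77),FY-90)]:
    q=env.solve_ik(p,[180,0,y]);print(n,np.round(p,4),None if q is None else np.round(q,0))
E
```

```text
[ 0.17301669 -0.67822803  0.21382298] [-1.79986886e+02 -9.70452717e-04  1.43114821e+01] 0.09116916979142865 [ 0.09679147 -0.79293915  0.43594197]
s [0.4527 0.3227 0.03  ] [ 33.  26. 119.  -0.  35. 148.]
s2 [0.4527 0.3227 0.03  ] [ 33.  26. 119.  -0.  35. -32.]
n [0.5921 0.0202 0.045 ] [ -0.  27. 115.  -0.  39.  87.]
n2 [0.5921 0.0202 0.045 ] [ -0.  27. 115.   0.  39. -93.]
lev0 [0.4673 0.0147 0.048 ] [ -1.  18. 129.  -0.  34.  -4.]
lev0b [0.4673 0.0147 0.048 ] None
lev0c [0.4673 0.0147 0.048 ] [ -1.  18. 129.  -0.  34.  86.]
lev1 [0.5389 0.0929 0.048 ] [  7.  23. 120.  -0.  37.  95.]
tag [ 0.46  -0.346  0.047] [-39.  25. 117.  -0.  38. -38.]
tagb [ 0.46  -0.346  0.047] [-39.  25. 117.  -0.  38. 142.]
rd [ 0.5977 -0.1047  0.077 ] [-12.  25. 113.  -0.  42. -15.]
rdb [ 0.5977 -0.1047  0.077 ] [-12.  25. 113.  -0.  42. 165.]
```

```bash
python3 - <<'E'
from station import env
from g import *; from h import *
env.move_to([sn[0],sn[1],.22],[180,0,154.9]); t=env.get_time_s()
env.movel([sn[0],sn[1],.11],v=.2)
print(t,env.get_time_s(),env.get_position(),env.get_tool_rot())
a=env.grab_frame("scene");b=env.grab_frame("top")
crop(a,"pics/a1.png",(298,125),(40,40),9);crop(b,"pics/b1.png",(156,240),(40,40),9)
print(proj(a,[env.get_position()]),proj(b,[env.get_position()]))
E
```

```text
4.0167 4.7167 [0.45320627 0.3229402  0.11075974] [1.79965781e+02 2.06965918e-02 1.54889144e+02]
[[299.86364916 112.96103824]] [[147.62840597 239.72196031]]
```

View pics/a1.png

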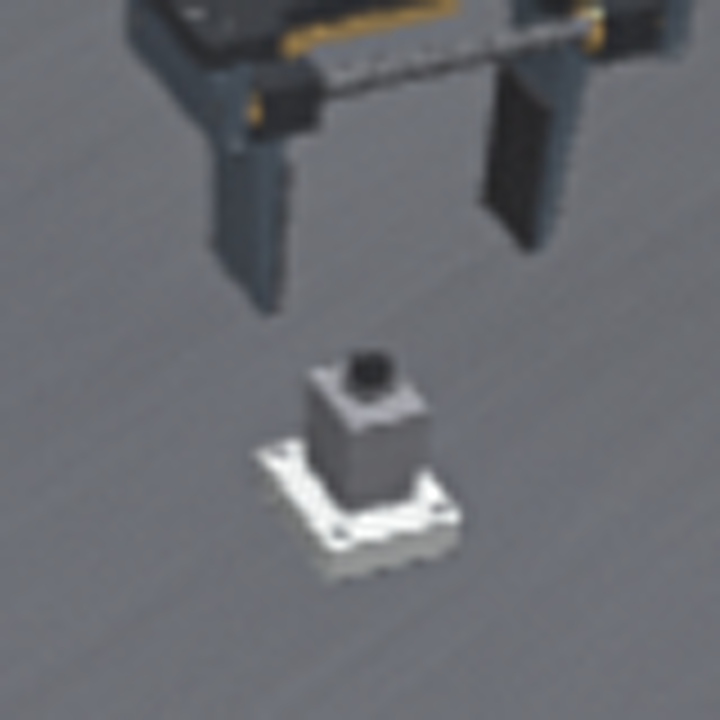

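View pics/b1.png

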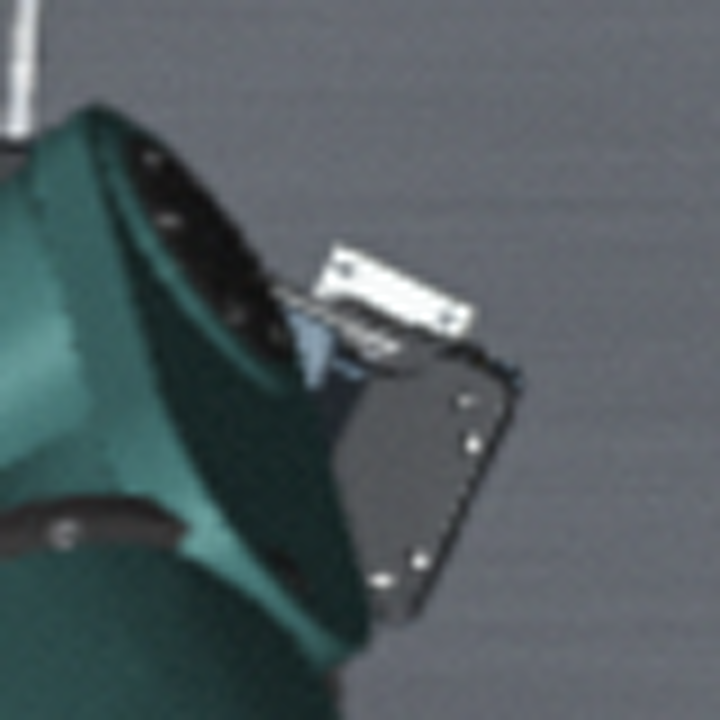

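```bash
python3 - <<'E'
from station import env
from g import *; from h import *
from scipy.spatial.transform import Rotation as Ro
a=env.grab_frame("scene");p=env.get_position();R=Ro.from_euler('xyz',env.get_tool_rot(),degrees=True).as_matrix()
im=cv2.resize(a["color"][85:165,258:338],None,fx=9,fy=9,interpolation=cv2.INTER_CUBIC)[:,:,::-1].copy()
for y0,y1 in((.0456,.059),(-.059,-.0456)):
    P=[p+R@np.array(c) for c in((-.016,y0,0),(.016,y0,0),(.016,y1,0),(-.016,y1,0))]
    q=(proj(a,P)-[258,85]+.5)*9;cv2.polylines(im,[q.astype(np.int32)],True,(0,0,255),1)
# sensor (fit from top) body outline
c,s=np.cos(sn[2]),np.sin(sn[2])
def L(w,h,z): return [[sn[0]+c*x-s*y,sn[1]+s*x+c*y,z] for x,y in((-w,-h),(w,-h),(w,h),(-w,h))]
for q in (L(.03,.025,.016),L(.018,.015,.056)):
    q=(proj(a,q)-[258,85]+.5)*9;cv2.polylines(im,[q.astype(np.int32)],True,(0,255,0),1)
cv2.imwrite("pics/a2.png",im)
E
```

```text
(no output)
```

View pics/a2.png

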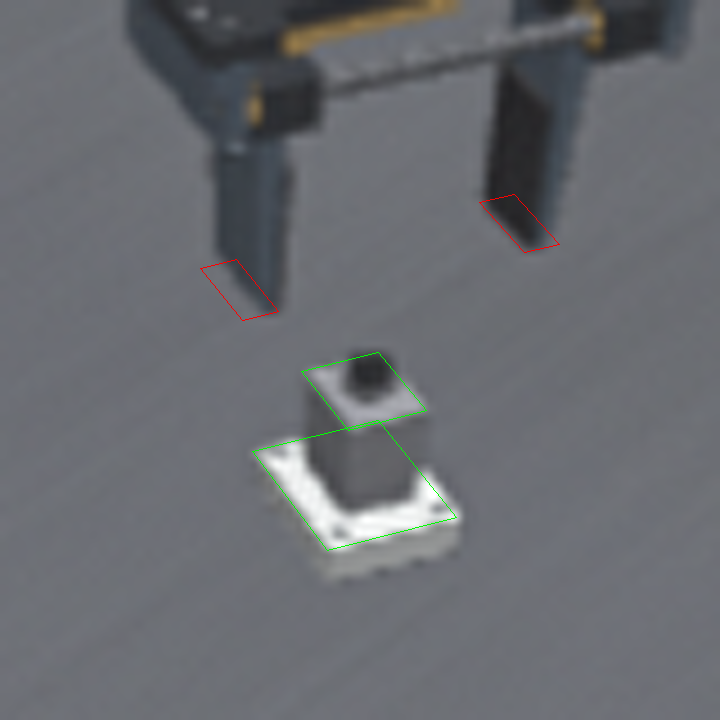

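The fingertips and the sensor (crop body centre ~365,420, which is pixel ~298,131) both match their projected outlines to about 0.5 px. The calibration is good, so I'll grasp.

```bash
python3 - <<'E'
from station import env
from g import *; from h import *
env.movel([sn[0],sn[1],.025],v=.12)
print(env.get_position(),env.get_contact_force())
print(env.gripper_to(0.0,effort=25),env.get_gripper_width())
env.movel([sn[0],sn[1],.12],v=.15)
print(env.get_gripper_width(),env.get_contact_force(),env.get_time_s())
n=F(-10,55,0)
env.move_to([n[0],n[1],.13],[180,0,FY+180])
print(env.get_position(),env.get_tool_rot(),env.get_time_s())
a=env.grab_frame("scene");b=env.grab_frame("top")
crop(a,"pics/a3.png",(258,200),(60,60),6);crop(b,"pics/b3.png",(256,190),(50,50),6)
E
```

```text
[0.45306835 0.32296353 0.02553377] [-0.81212276  0.87959543  0.33011808]
False 0.029995892866353742
0.02991808227490857 [ 0.0838372   0.08435832 -2.16409427] 7.4667
[0.59172917 0.0208713  0.12947902] [ 1.79990418e+02 -5.07953228e-02 -1.77483919e+02] 8.725
```

View pics/a3.png

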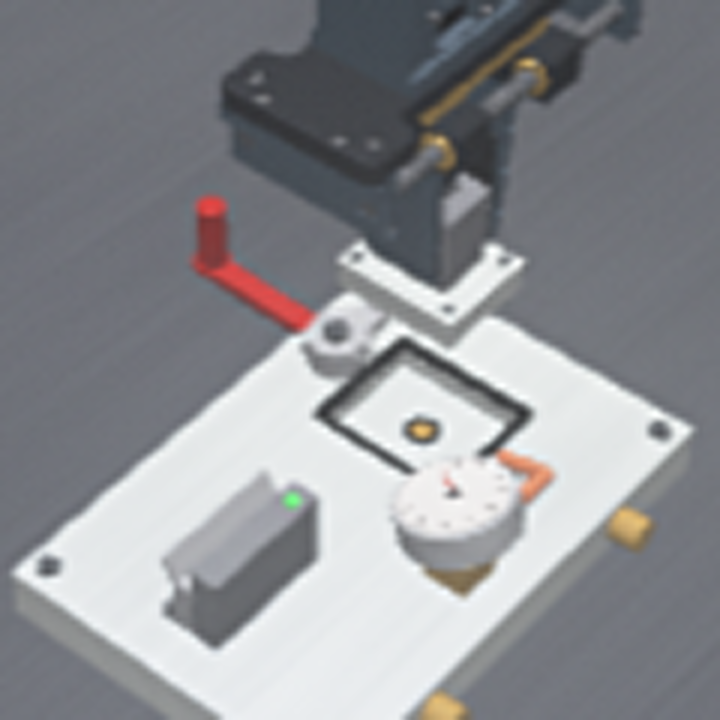

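```bash
cat > ov.py <<'E'
from h import *
def ov(f,polys,name,c,s,k):
    im=cv2.resize(f["color"][c[1]-s:c[1]+s,c[0]-s:c[0]+s],None,fx=k,fy=k,interpolation=cv2.INTER_CUBIC)[:,:,::-1].copy()
    for P in polys:
        q=(proj(f,P)-[c[0]-s,c[1]-s]+.5)*k;cv2.polylines(im,[q.astype(np.int32)],True,(0,0,255),1)
    cv2.imwrite(name,im)
def rc(x,y,yawdeg,w,h,z):
    t=np.radians(yawdeg);c,s=np.cos(t),np.sin(t)
    return [[x+c*i*w/2-s*j*h/2,y+s*i*w/2+c*j*h/2,z] for i,j in((-1,-1),(1,-1),(1,1),(-1,1))]
E
python3 - <<'E'
from station import env
from g import *; from ov import *
a=env.grab_frame("scene");p=env.get_position()
n=F(-10,55,0)
ov(a,[rc(p[0],p[1],FY,.06,.05,.1045+.016),rc(p[0],p[1],FY,.036,.03,.1605),rc(n[0],n[1],FY,.071,.061,.030)],"pics/a4.png",(262,190),35,10)
E
```

```text
(no output)
```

View pics/a4.png

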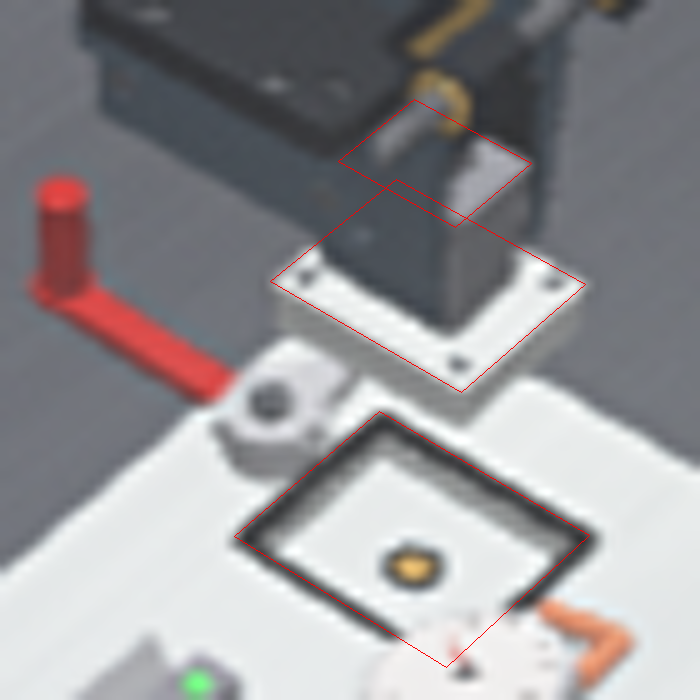

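```bash
python3 - <<'E'
from station import env
from g import *
n=F(-10,55,0)
print(env.movel([n[0],n[1],.058],v=.15),env.get_position())
print(env.movel([n[0],n[1],.0405],v=.04,threshold=8),env.get_position(),env.get_contact_force(),env.get_time_s())
E
```

```text
False [0.59252319 0.02036482 0.058472  ]
True [0.59210588 0.02023677 0.04068163] [ 0.90567942 -0.53719408  2.66099483] 9.9583
```

```bash
python3 - <<'E'
from station import env
from g import *; from ov import *
n=F(-10,55,0)
env.gripper_to(.046);print(env.get_gripper_width(),env.get_contact_force())
env.movel([n[0],n[1],.16],v=.2)
env.hold(.1)
a=env.grab_frame("scene")
ov(a,[rc(n[0],n[1],FY,.06,.05,.032),rc(n[0],n[1],FY,.036,.03,.072)],"pics/a5.png",(262,200),35,10);print(env.get_time_s())
E
```

```text
0.04571968838218075 [ 0.02199698  1.05353463 -0.37028017]
11.3167
```

View pics/a5.png

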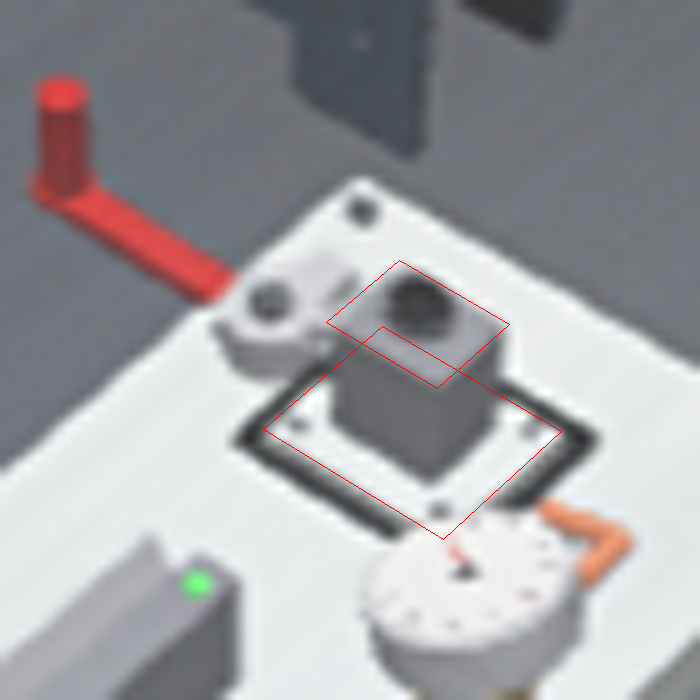

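Seated level within about 1 mm. Next, the lever.

```bash
python3 - <<'E'
from station import env
from g import *
def P(th,z,r=75): return F(-60-r*np.sin(th),55+r*np.cos(th),z), [180,0,FY+np.degrees(th)+90]
p,o=P(1.55,130); env.move_to(p,o); env.gripper_to(.045)
p,o=P(1.55,49); print(env.movel(p,v=.15,threshold=12),env.get_position(),env.get_contact_force())
env.gripper_to(0,effort=15);print(env.get_gripper_width(),env.get_time_s())
E
```

```text
False [0.46768137 0.01627971 0.04941466] [ 0.04604904 -0.31137691  0.56420379]
0.013620481935528042 13.3833
```

```bash
python3 - <<'E'
from station import env
from g import *; from ov import *
def P(th,z,r=75): return F(-60-r*np.sin(th),55+r*np.cos(th),z), [180,0,FY+np.degrees(th)+90]
for th in np.linspace(1.55,0,9)[1:]:
    p,o=P(th,49); hit=env.movel(p,v=.1,rot=o,threshold=20); print(round(th,2),hit,np.round(env.get_contact_force(),1),round(env.get_gripper_width(),4))
    if hit: break
print(np.round(env.get_position()-np.array(p),4),env.get_time_s())
a=env.grab_frame("scene");crop(a,"pics/a6.png",(258,200),(60,50),6)
E
```

```text
1.36 False [-3.   1.7  7.2] 0.0138
1.16 False [-3.5  2.2  8.4] 0.0135
0.97 False [-3.5  2.9  9. ] 0.0137
0.78 False [-4.2  4.6  9.6] 0.0132
0.58 False [-3.7  6.8  9.7] 0.0134
0.39 False [-2.5  8.2  8.7] 0.0136
0.19 False [-2.5  8.1  6.5] 0.0133
0.0 False [-3.1  9.1  7.3] 0.0132
[0.0002 0.0007 0.0002] 16.1167
```

View pics/a6.png

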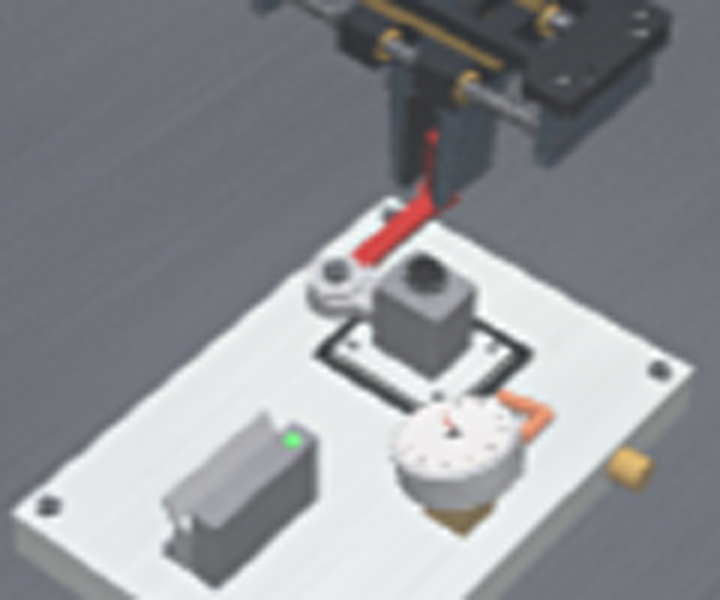

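```bash
python3 - <<'E'
from station import env
from g import *; from ov import *
def P(th,z,r=75): return F(-60-r*np.sin(th),55+r*np.cos(th),z), [180,0,FY+np.degrees(th)+90]
p,o=P(-.04,49); print(env.movel(p,v=.05,threshold=15),env.get_contact_force(),env.get_position()-np.array(p))
env.hold(.1)
env.gripper_to(.04)
p=env.get_position();p[2]=.16;env.movel(p,v=.2)
a=env.grab_frame("scene");b=env.grab_frame("top")
crop(a,"pics/a7.png",(258,200),(50,40),8);crop(b,"pics/b7.png",(256,190),(50,50),6)
c=np.array(F(-60,130,76));n=F(-10,55,0)
ov(a,[rc(c[0],c[1],FY,.014,.014,.076),rc(n[0],n[1],FY,.06,.05,.032)],"pics/a7.png",(262,190),35,10)
print(env.get_time_s())
E
```

```text
False [-15.92034242   9.09262441  17.47284871] [-0.00251436  0.00052601 -0.00031559]
17.9167
```

View pics/a7.png

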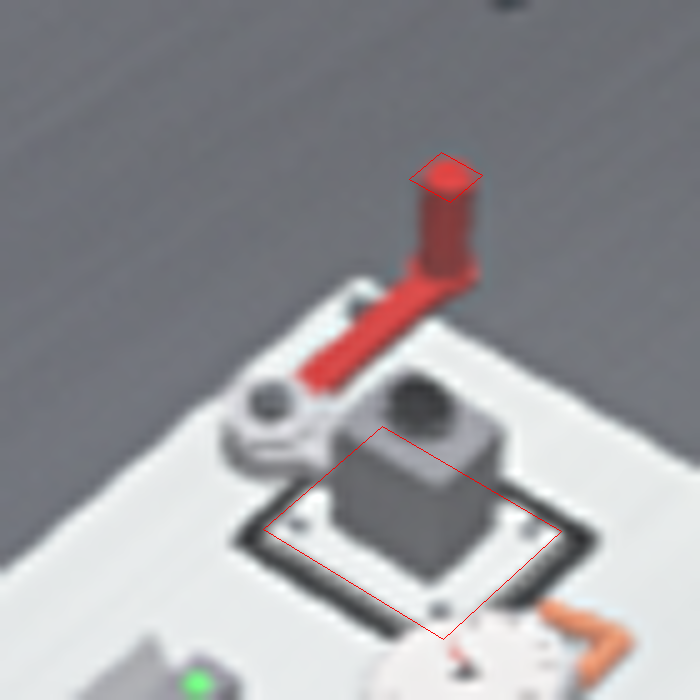

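Lever hard against its stop (reaction −16 N), with the post at the predicted shut position. Next I'll check the tag pose with an overlay.

```bash
python3 - <<'E'
from station import env
from ov import *
a=env.grab_frame("scene");b=env.grab_frame("top")
x,y,w=.461,-.3455,-1.5
P=[rc(x,y,w,.016,.040,.081),rc(x,y,w,.016,.040,.051),rc(x+.027*np.cos(np.radians(w)),y+.027*np.sin(np.radians(w)),w,.114,.064,.032)]
ov(a,P,"pics/k1.png",(130,262),28,12);ov(b,P,"pics/k2.png",(380,225),28,12)
i=np.hstack([cv2.resize(cv2.imread(f"pics/k{j}.png"),(400,400)) for j in(1,2)]);cv2.imwrite("pics/k.png",i)
E
```

```text
(no output)
```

View pics/k.png

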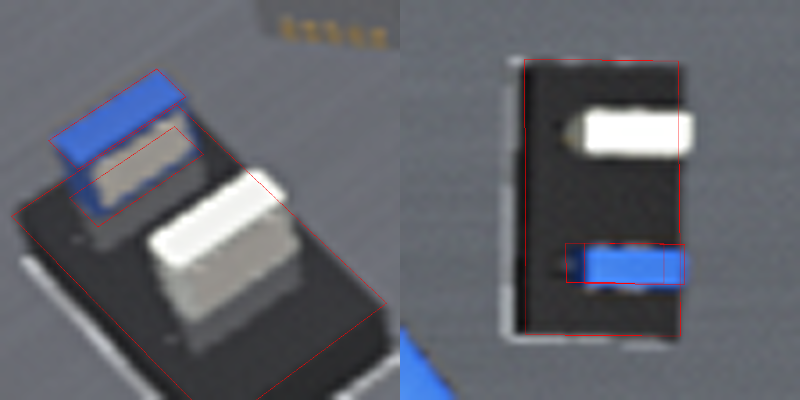

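```bash
python3 - <<'E'
from station import env
from ov import *
x,y=.4605,-.346
env.move_to([x,y,.17],[180,0,88.5]); env.gripper_to(.042)
print(env.movel([x,y,.050],v=.15,threshold=10),env.get_position(),env.get_contact_force())
a=env.grab_frame("scene");crop(a,"pics/a8.png",(130,240),(45,45),8)
env.gripper_to(0,effort=40);print(env.get_gripper_width(),env.get_contact_force(),env.get_position(),env.get_time_s())
E
```

```text
False [ 0.46096515 -0.34637438  0.05075056] [-0.28638173 -0.52597282  0.92286297]
0.016012757789770966 [-0.56006526  1.2741741   4.74925009] [ 0.4606135  -0.34611993  0.05024876] 21.425
```

View pics/a8.png

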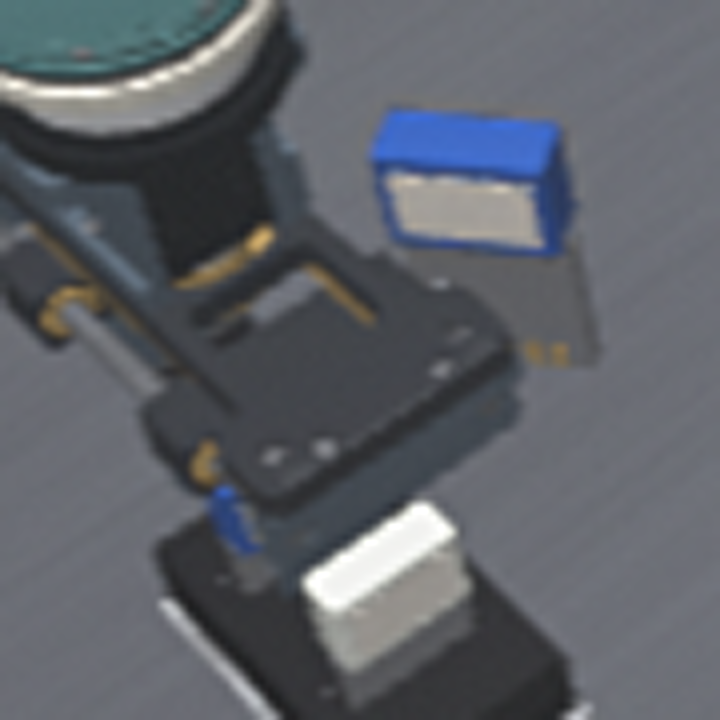

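```bash
python3 - <<'E'
from station import env
from g import *; from ov import *
x,y=.4605,-.346
env.movel([x,y,.17],v=.15);print(env.get_gripper_width(),env.get_contact_force())
r=F(-10.8,-70,0)
env.move_to([r[0],r[1],.17],[180,0,FY+90]); env.movel([r[0],r[1],.125],v=.15)
p=env.get_position();print(p,env.get_tool_rot(),env.get_time_s())
a=env.grab_frame("scene");b=env.grab_frame("top")
z=p[2]-.0443
r=F(-10,-70,0)
P=[rc(p[0],p[1],FY,.005,.04,z),rc(p[0],p[1],FY,.016,.04,z+.045),rc(r[0],r[1],FY,.007,.052,.053)]
ov(a,P,"pics/a9.png",(240,215),32,11)
E
```

```text
0.015828067340438696 [ 0.64013742  0.59293499 -0.74108122]
[ 0.59662251 -0.10535063  0.12498057] [-1.79956086e+02 -1.12705573e-02  9.24699395e+01] 23.9
```

View pics/a9.png

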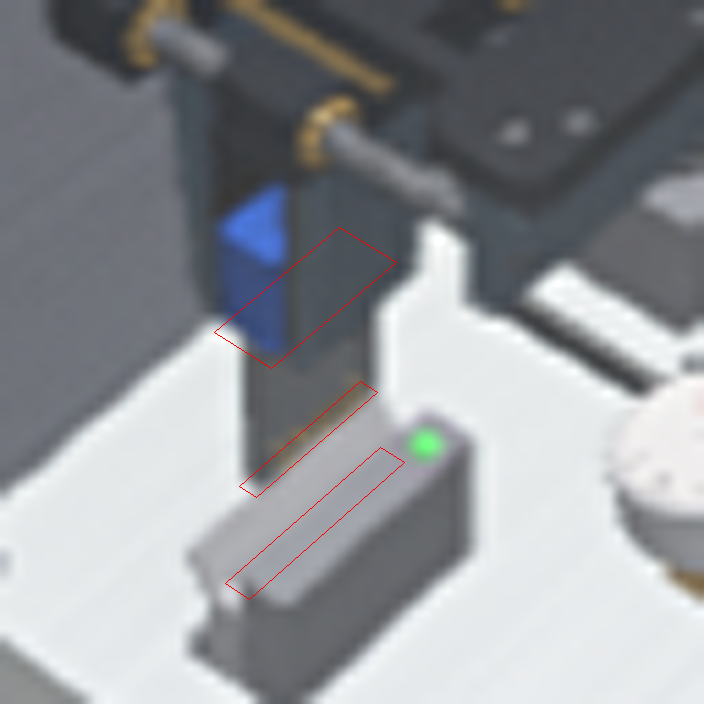

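```bash
python3 - <<'E'
from station import env
from g import *
r=F(-10.6,-70,0)
print(env.movel([r[0],r[1],.108],v=.08,threshold=10),env.get_position())
print(env.movel([r[0],r[1],.090],v=.04,threshold=12),env.get_position(),env.get_contact_force(),env.get_gripper_width(),env.get_time_s())
E
```

```text
False [ 0.59666701 -0.10455789  0.10738932]
False [ 0.59755234 -0.10474907  0.08982679] [ 5.44359049  0.80718439 -3.75700312] 0.016070248418134193 24.9667
```

```bash
python3 - <<'E'
from station import env
from g import *
r=F(-9.8,-70,0)
for z in (.0875,.085,.083,.0815,.0805):
    h=env.movel([r[0],r[1],z],v=.02,threshold=20); env.hold(.1)
    print(z,h,np.round(env.get_position(),4),np.round(env.get_contact_force(),1),round(env.get_gripper_width(),4),env.get_time_s())
    if h: break
E
```

```text
0.0875 False [ 0.5979 -0.1047  0.0876] [ 1.3 -0.5  4.1] 0.0158 25.35
0.085 False [ 0.5979 -0.1047  0.0851] [ 0.9 -0.6  5. ] 0.0161 25.725
0.083 False [ 0.598  -0.1047  0.0832] [-0.3 -0.2  6.7] 0.0158 26.075
0.0815 False [ 0.5979 -0.1047  0.0818] [-0.3 -1.4  8.4] 0.0159 26.425
0.0805 False [ 0.598  -0.1047  0.0808] [-0.6 -0.7  9.4] 0.0161 26.775
```

```bash
python3 - <<'E'
from station import env
from g import *; from ov import *
r=F(-9.8,-70,0)
for z in (.0798,.0792):
    h=env.movel([r[0],r[1],z],v=.02,threshold=12); env.hold(.2)
    f=env.get_contact_force();print(z,h,np.round(env.get_position(),4),np.round(f,1),round(env.get_gripper_width(),4),env.get_time_s())
    if h or f[2]>13: break
env.hold(1.0);print(np.round(env.get_contact_force(),1),np.round(env.get_position(),4),env.get_tool_rot())
a=env.grab_frame("scene");p=env.get_position();z=p[2]-.0443
ov(a,[rc(p[0],p[1],FY,.016,.04,z+.045),rc(p[0],p[1],FY,.016,.04,z+.075)],"pics/a10.png",(250,200),50,7)
E
```

```text
0.0798 False [ 0.598  -0.1047  0.0802] [-1.3 -0.1 10.3] 0.0154 27.225
0.0792 False [ 0.598  -0.1047  0.0801] [-3.7  0.5 17.5] 0.0154 27.675
[-4.5  0.8 18.3] [ 0.5981 -0.1047  0.0801] [1.79995516e+02 3.31505631e-03 9.25290615e+01]
```

View pics/a10.png

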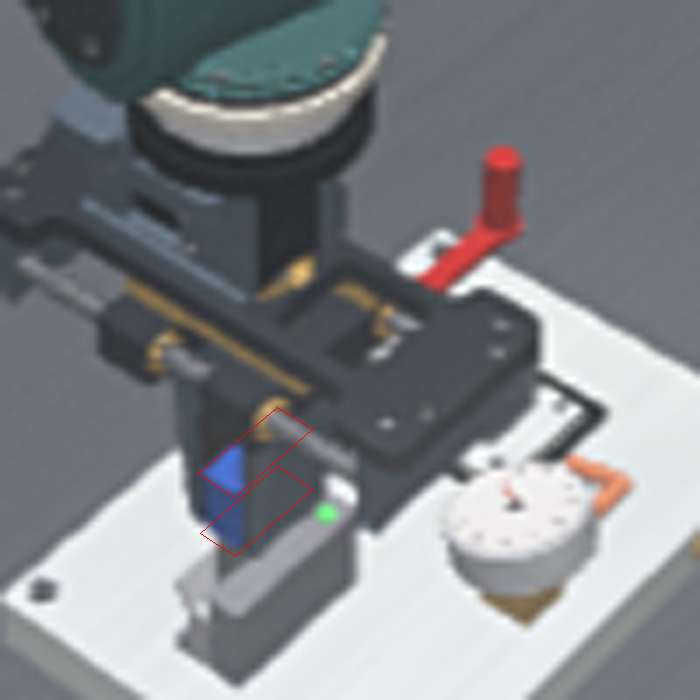

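```bash
python3 - <<'E'
from station import env
import numpy as np
print(np.round(env.get_contact_force(),1),env.get_time_s()); env.job_done()
E
```

```text
[-4.1  0.7 18.2] 28.725
the job is handed in; nothing more can be done
```

The job is handed in at 28.7 s of the 72 s allowed; no verdict is reported. All three steps were carried out.

- **Sensor:** it was lowered into the nest and released there. A camera overlay after release showed it level and within about 1 mm of centre.
- **Lever:** I pinched the post and led it round to the hard stop. The stop pushed back with about 16 N, and the post sits at its predicted shut position.
- **Tag holder:** I took the blue holder from the rack. Its 16.0 mm grip and 40 mm width match the description; the larger blue one standing on the cart was left alone. It is still gripped and pressed down on the contact stop. The upward force rose from about 4 N to 10 N over the travel, then jumped to about 18 N with no further movement, well under the 60 N limit.

One check differed slightly: the lip pushed sideways with about 5 N as the blade went in, so I shifted the target 0.8 mm towards the back panel. At the end about 4 N of sideways force remained. I did not re-measure the bystanders at the end, but nothing touched them as far as I could see.

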